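# Shut and lock the mold drawer

### The arm

A 6-joint arm with a two-finger parallel gripper is mounted at the origin on the work surface. World frame = base frame: x ahead of the robot, y to its left, z up, the work surface at z = 0. Lengths are in m, angles in rad, forces in N, time in s.
With the tool pointing down it reaches from about 0.25 to 0.725 m from the base axis. Payload 4 kg.
Tool frame: the origin (TCP) lies between the finger pads; the fingertips stand 11 mm ahead of it and the grasp point (between the pads) lies 8 mm behind it (env.tip_reach is the distance from the TCP to the fingertips, in m); z points along the fingers, x is the direction in which the jaws open and shut, and the axes are right-handed (so a half turn about z gives the same grasp; the last joint's range is limited). The gripper opens to 85 mm and grips with 20 to 120 N. Pads are 22 mm wide; open, the fingers measure 114 mm over their backs; the gripper's body (76 mm by 85 mm) begins 54 mm behind the grasp point. The pads swing forward as they close: fully open they stand 13 mm farther back than shut.
Start: joints at [-1.167, 0.241, 0.005, 1.335, 0, 1.571], TCP at [0.196, -0.46, 0.242] pointing down, gripper open.
Joint ranges: [-2.72, 2.72], [-1.05, 1.87], [-1.09, 1.28], [-1.99, 2.15], [-1.42, 1.44], [-3.14, 3.14]. Speed limits (rad/s): [2.79, 2.79, 3.14, 3.14, 3.14, 3.14].

### API

Orientations are given as a rotation vector (axis times angle).
In Python, from workcell import env, eyes, ticket gives the robot as it stands. The module is installed in compiled form; this text tells all that it offers.
- The arm moves only by the tool play_rows, never from a script. Its argument "deltas" is a list of rows, each a list of 6 numbers: the shift along the tool's x, y, z in m, then the turn, a rotation vector about the tool's x, y, z in degrees. A call has 1 to 10 rows; each row shifts and turns the commanded pose from where the row before left it, along the tool's axes as they then stand; what a row does not reach is not made up. A row lasts 1/8 s, in which the tool goes at most 62.5 mm and 10.7 degrees, less where a joint would pass 70% of its speed; a pose out of reach is approached as far as the arm can. A call with a gripper value outside its range is refused whole. "gripper" is the gripper's target within -1 to 1 (fully open at 1, half-way at 0, shut at -1), set as the call begins (left out, the last holds). The fingers move at their own pace and stop on an object; "force" is the grip in N (left out, the last holds). Time passes only in rows, so rows that do not move let the fingers close. It gives the time, the measured TCP pose, the force and the opening at its end, in the units of the state.
- env.state(): the state, without advancing time (a new reading comes with each control period).
- eyes.get_image(name): name is "scene" or "side" or "wrist"; returns a dict with "img" (480x640x3 uint8, red, green, blue), "camera_matrix" (3x3 intrinsics, pixels), "camera_from_world" (4x4, takes a point from world to camera coordinates). Camera axes: x right, y down, z forward; pixel columns grow to the right and rows downward; lengths in m; the calibration is good to about 2 mm. A picture is of the moment at which its call begins. There is no depth.
- ticket.sign_off(): hands the job in, once; it reports no verdict.
The state is a dict: "time": time; "q": joint angles; "qvel": joint speeds; "tau": joint torques, N m; "tcp_pos": TCP position; "tcp_rot": TCP orientation; "ft_force": force on the tool from outside, world axes, zero at the start; "ft_torque": the same for the moment, N m; "grip_width": opening from 0.0 (shut) to 1.0 (fully open).
Only numpy, scipy, OpenCV 4.12 (cv2) and the standard library are available. Lean on these libraries where they do the work, as an engineer would, in place of code of your own. Each camera call takes 0.05 s, during which the arm holds its last target.

### The job

The drawer with the plaster mold halves has been left open: push it fully home until its catch snaps, then press the lock plunger on top of the chest straight down until it snaps and stays down. Press gently, by feel, never hard enough to break the drawer or lock, do not press the plunger before the drawer is home, and leave the other things as they are.

Things in the scene. Friction and masses are not known exactly. Their poses are not given: they have to be found in the camera images.
- chest: Low cedar drawer chest fixed on the table, 220 deep (x) x 340 wide (y) x 80 mm high. Origin: centre of its underside. Its open front faces its own -x; z is up. Its scarred flat top is 80 mm above the table.
- drawer (a joint): How far the drawer is out of the chest, m: 0 = fully home at its stop, 0.12 = fully out; it closes toward the chest's +x. Drag 1 to 3 N. Near the end a sprung catch resists: about 8 to 10 N at about 0.009 out, then less; it snaps over at about 0.005 and helps to draw the drawer home. More than 25 N breaks the drawer.
- drawer_pull (a point): Middle of the outer (robot-side) flat face of the drawer's dark wooden block pull, which is 90 wide x 22 high and stands 30 mm out from the drawer front, its centre 45 mm above the table. The point moves with the drawer and turns with the chest.
- collar: Fixed brass ring of the push lock on the chest's top, outer diameter 48 mm, 16 mm high; origin: centre of its underside, 80 mm above the table; z up. Centred over it stands the plunger's flat round brass head, 32 mm across, 7 mm thick; while up, its top is 18 to 46 mm above the ring's top (114 to 142 mm above the table), different each time and not measured: find it by touch.
- lock (a joint): Travel of the lock plunger straight down, m: 0 = up (unlocked), 0.008 = fully down (locked), at a hard stop. Its resistance rises to a peak of about 11 N at 2 to 3 mm, then falls; past about 6 mm it snaps to the bottom by itself and stays; let go sooner it springs back up. More than 20 N breaks it.
- owl: Bystander: black clay owl, 62 mm across, 104 mm high, on the chest's top toward the back; origin: centre of its underside.
- candleholder: Bystander: glazed clay candleholder, 76 mm across the foot, 62 mm high, on the chest's top toward the back; origin: centre of its underside.
- spoon: Bystander: small copper burnishing spoon, 130 mm long, lying on the chest's top toward the back; it lies along its own x.
- slip_bowl: Bystander: clay bowl 110 mm across, 50 mm high, on the table; origin: centre of its underside.
- pigment_jar: Bystander: amber jar 56 mm across, 75 mm high, on the table; origin: centre of its underside.
- modelling_tool: Bystander: spatula-shaped modelling tool 170 mm long, lying on the table along its own x.
- cup: Bystander: clay mug 72 mm across, 80 mm high, on the table; origin: centre of its underside.

How it is judged:
On the way, in this order (a step that is already met when the one before it is completed fails the run):
1. the drawer is fully home (within 4 mm) with the plunger not yet pressed (value of joint drawer below 0.004 m and value of joint lock below 0.003 m), for 0.3 s.
2. the lock plunger has snapped down (value of joint drawer below 0.004 m and value of joint lock above 0.0065 m), for 0.2 s.
At the end, for the whole second after the job is handed in: The drawer is at rest within 4 mm of fully home and the lock plunger stays down at rest, pressed at least 6.5 of its 8 mm, with nobody touching it (all of step 2 and value of joint drawer above -0.004 m and velocity of joint each of drawer, lock below 0.005 m/s).
It fails at once if the drawer is pressed with more than 25 N, or the lock with more than 20 N (contact force between drawer and the fingers above 25 N or contact force between drawer and the arm above 25 N or contact force between lock and the fingers above 20 N or contact force between lock and the arm above 20 N).
It fails at once if the plunger is snapped down while the drawer is not home (value of joint lock above 0.005 m and value of joint drawer above 0.006 m).
It fails at once if a bystander is shifted by more than 30 mm (distance of any of owl, candleholder, spoon, slip_bowl, pigment_jar, modelling_tool, cup from where it was at the start of the episode above 0.03 m).
It fails at once if a standing bystander is tipped (angle between any of owl, candleholder, slip_bowl, pigment_jar, cup's own z axis and vertical above 0.5 rad).
It also fails if it takes over 72 s, if anything falls off the work surface, if the arm or the gripper's body presses on something with over 40 N, if the wrist force passes 120 N, or if a joint passes its speed limit or range.

## Working session

There is one attempt and no reset: what is moved stays moved. The work goes in short steps, Python scripts to look and compute and a tool call to move; the robot and the scene stay as the last step left them, time stands still between calls to the robot, and variables do not carry over. Pictures are saved under pics/ and viewed, and the job is handed in when it is done.

Besides the shell and the picture viewer there is one more tool, called after "Emit:" as name(argument=value, ...) on one line, values as JSON. play_rows: Moves the arm, as the interface text tells. Its arguments: {"type":"object","properties":{"deltas":{"type":"array","items":{"type":"array","items":{"type":"number"}}},"gripper":{"type":"number"},"force":{"type":"number"}},"required":["deltas"]}

```bash
mkdir -p pics; python3 - <<'E'
from workcell import env, eyes
import cv2
s=env.state()
for k in s: print(k,s[k])
print(env.tip_reach)
for n in ["scene","side"]:
    d=eyes.get_image(n); cv2.imwrite(f"pics/{n}0.png",d["img"][:,:,::-1])
    print(d["camera_matrix"],d["camera_from_world"])
E
```

```text
time 0.0
q [-1.16698879e+00  2.41393075e-01  3.68525781e-03  1.33518556e+00
  5.33338980e-06  1.57077258e+00]
qvel [ 1.14815560e-03 -1.27395940e-03  1.60512561e-03 -2.89694079e-04
 -8.52628091e-05  8.30743311e-04]
tau [-3.65528194e-04 -3.72318256e+01  2.52407330e+01  1.69107638e-02
 -2.75762142e-05 -1.07857691e-06]
tcp_pos [ 0.19621812 -0.45921285  0.241408  ]
tcp_rot [-2.62084431  1.73016933  0.00274336]
ft_force [ 0.17697541  0.19140976 -0.10210263]
ft_torque [-0.02147139  0.01023423 -0.01231633]
grip_width 0.996637564756923
0.011
[[494.71434584   0.         318.51036322]
 [  0.         494.71434584 234.11915161]
 [  0.           0.           1.        ]] [[-0.62991888  0.77653623  0.01391746  0.36500204]
 [ 0.6340563   0.524524   -0.56819643 -0.26765163]
 [-0.44852515 -0.34909321 -0.82277526  1.34566506]
 [ 0.          0.          0.          1.        ]]
[[548.91154408   0.         325.69372178]
 [  0.         548.91154408 236.53732426]
 [  0.           0.           1.        ]] [[-0.99071303 -0.13463876 -0.01897609  0.54011825]
 [-0.09236632  0.76883803 -0.63273734  0.13327539]
 [ 0.09978051 -0.62510838 -0.77413394  1.36451122]
 [ 0.          0.          0.          1.        ]]
```

View pics/scene0.png

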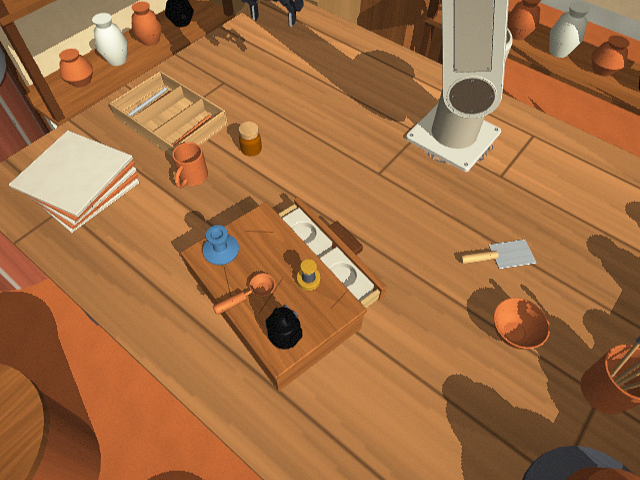

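View pics/side0.png

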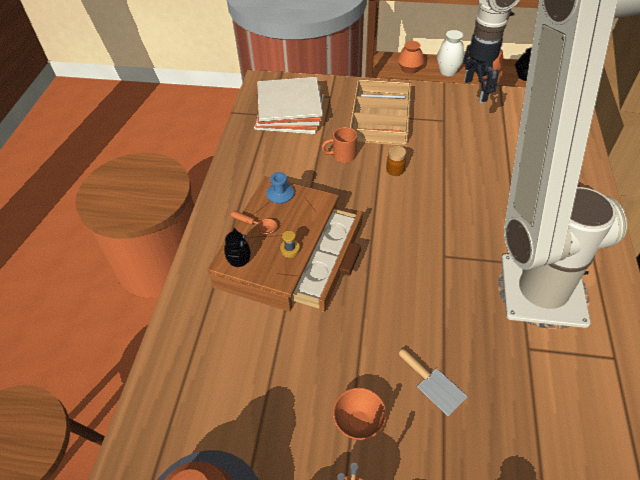

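```bash
python3 - <<'E'
import cv2
a=cv2.imread("pics/scene0.png")[190:400,170:400]; cv2.imwrite("pics/c1.png",cv2.resize(a,None,fx=2.85,fy=2.85,interpolation=cv2.INTER_CUBIC)[:600])
a=cv2.imread("pics/side0.png")[160:320,200:380]; cv2.imwrite("pics/c2.png",cv2.resize(a,None,fx=3.7,fy=3.7,interpolation=cv2.INTER_CUBIC))
E
```

```text
(no output)
```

View pics/c1.png

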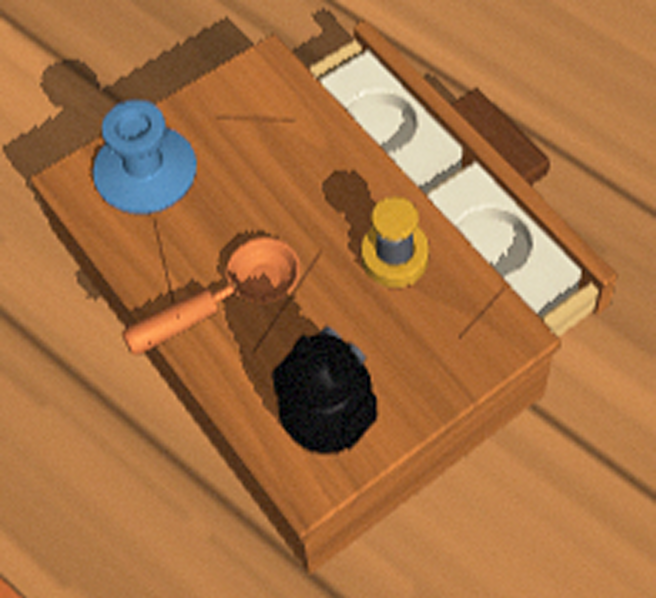

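View pics/c2.png

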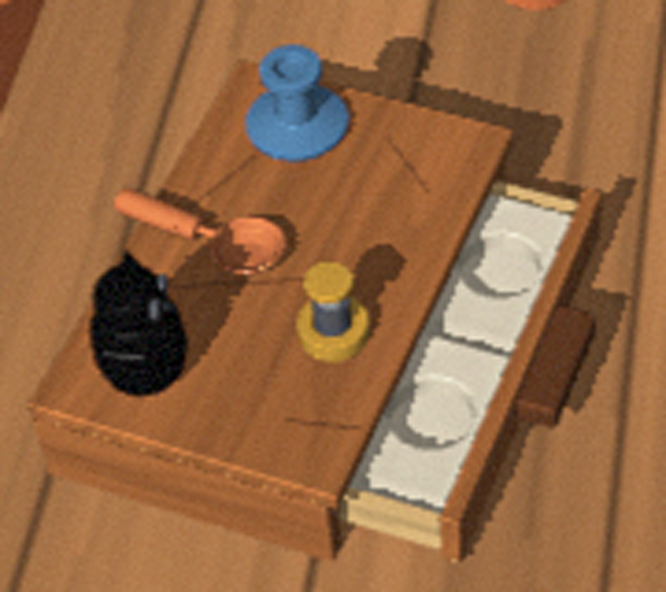

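```bash
cat > h.py <<'E'
import numpy as np
K1=np.array([[494.71434584,0,318.51036322],[0,494.71434584,234.11915161],[0,0,1]])
T1=np.array([[-0.62991888,0.77653623,0.01391746,0.36500204],[0.6340563,0.524524,-0.56819643,-0.26765163],[-0.44852515,-0.34909321,-0.82277526,1.34566506]])
K2=np.array([[548.91154408,0,325.69372178],[0,548.91154408,236.53732426],[0,0,1]])
T2=np.array([[-0.99071303,-0.13463876,-0.01897609,0.54011825],[-0.09236632,0.76883803,-0.63273734,0.13327539],[0.09978051,-0.62510838,-0.77413394,1.36451122]])
def ray(K,T,u,v):
    d=T[:,:3].T@np.linalg.solve(K,[u,v,1]); return -T[:,:3].T@T[:,3],d
def pl(K,T,u,v,z):
    o,d=ray(K,T,u,v); return o+d*(z-o[2])/d[2]
def c1(p): return 170+p[0]/2.85,190+p[1]/2.85
def c2(p): return 200+p[0]/3.7,160+p[1]/3.7
def S(p,z): return pl(K1,T1,*c1(p),z)
def D(p,z): return pl(K2,T2,*c2(p),z)
def tri(p,q):
    a,b=ray(K1,T1,*c1(p)); c,d=ray(K2,T2,*c2(q))
    t=np.linalg.lstsq(np.c_[b,-d],c-a,rcond=None)[0]; return a+b*t[0],c+d*t[1]
E
python3 - <<'E'
from h import *
np.set_printoptions(precision=4,suppress=True)
s=[S(p,.08) for p in [(32,178),(272,37),(560,347),(303,537)]]
d=[D(p,.08) for p in [(243,60),(510,130),(335,497),(35,407)]]
for X in (s,d):
    X=np.array(X);print(X);print(X.mean(0),[np.linalg.norm(X[i]-X[i-1]) for i in range(4)])
    for a,b in ((0,1),(3,2),(1,2),(0,3)): e=X[b]-X[a];print(np.degrees(np.arctan2(e[1],e[0])))
print("pull",S((478,90),.056),S((550,157),.056),D((595,318),.056),D((556,424),.056))
print("drawer front top outer", S((360,22),.07),S((615,277),.07),D((600,192),.07),D((460,525),.07))
print("collar top ctr",S((396,247),.096),D((333,323),.096))
print("head",tri((395,217),(330,282)))
E
```

```text
[[ 0.7464 -0.2328  0.08  ]
 [ 0.5388 -0.1868  0.08  ]
 [ 0.6113  0.1438  0.08  ]
 [ 0.8187  0.0961  0.08  ]]
[ 0.6788 -0.0449  0.08  ] [np.float64(0.33674862436499736), np.float64(0.21258156063232914), np.float64(0.33844954992739856), np.float64(0.21277660096818812)]
167.5113786476291
167.0534422771169
77.62747395249323
77.59603165586348
[[ 0.744  -0.236   0.08  ]
 [ 0.5362 -0.1876  0.08  ]
 [ 0.6071  0.1401  0.08  ]
 [ 0.8137  0.0953  0.08  ]]
[ 0.6753 -0.0471  0.08  ] [np.float64(0.33853387407408303), np.float64(0.21327210165284285), np.float64(0.33528098101801795), np.float64(0.2114840964457332)]
166.88821918371931
167.7605448573647
77.80546434236285
78.10346555981688
pull [ 0.462 -0.041  0.056] [0.4768 0.0398 0.056 ] [ 0.4597 -0.041   0.056 ] [0.4768 0.0506 0.056 ]
drawer front top outer [ 0.4775 -0.149   0.07  ] [0.538  0.1399 0.07  ] [ 0.4664 -0.1442  0.07  ] [0.5274 0.1447 0.07  ]
collar top ctr [0.6292 0.0143 0.096 ] [0.6294 0.0155 0.096 ]
head (array([0.6292, 0.0135, 0.1357]), array([0.629 , 0.0131, 0.136 ]))
```

```bash
cat >> h.py <<'E'
from scipy.spatial.transform import Rotation as Rn
def rep(target,yaw=None):
    from workcell import env
    s=env.state();R=Rn.from_rotvec(s["tcp_rot"])
    np.set_printoptions(precision=4,suppress=True)
    M=R.as_matrix();print("t",s["time"],"p",s["tcp_pos"],"F",s["ft_force"],"\nx",M[:,0],"z",M[:,2],"q",s["q"])
    if yaw is not None:
        y=np.radians(yaw);x=np.array([np.cos(y),np.sin(y),0]);z=np.array([0,0,-1.])
        G=Rn.from_matrix(np.c_[x,np.cross(z,x),z])
        print("turn deg",np.degrees((R.inv()*G).as_rotvec()))
        print("shift in goal axes",G.inv().apply(np.array(target)-s["tcp_pos"]))
    print("shift tool",R.inv().apply(np.array(target)-s["tcp_pos"]))
E
python3 - <<'E'
from h import *
rep([.43,.01,.17],77.6)
rep([.43,.01,.17],-102.4)
print("owl base",S((325,420),.085),D((140,370),.085))
E
```

```text
t 0.1 p [ 0.1962 -0.4593  0.2415] F [-0.0762  0.0147 -0.7798] 
x [ 0.3929 -0.9196 -0.0019] z [-0.0008  0.0017 -1.    ] q [-1.167   0.2413  0.0039  1.3352 -0.      1.5708]
turn deg [  -0.136     0.0444 -144.4659]
shift in goal axes [0.5085 0.1275 0.0715]
shift tool [-0.3396 -0.3994  0.0721]
t 0.1 p [ 0.1962 -0.4593  0.2415] F [-0.0762  0.0147 -0.7798] 
x [ 0.3929 -0.9196 -0.0019] z [-0.0008  0.0017 -1.    ] q [-1.167   0.2413  0.0039  1.3352 -0.      1.5708]
turn deg [ 0.0341  0.1044 35.534 ]
shift in goal axes [-0.5085 -0.1275  0.0715]
shift tool [-0.3396 -0.3994  0.0721]
owl base [0.7532 0.0571 0.085 ] [0.751  0.0611 0.085 ]
```

Emit:
play_rows(deltas=[[0,0,0,0,0,-10.3],[0,0,0,0,0,-10.3],[0,0,0,0,0,-10.3],[0,0,0,0,0,-10.3],[0,0,0,0,0,-10.3],[0,0,0,0,0,-10.3],[0,0,0,0,0,-10.3],[0,0,0,0,0,-10.3],[0,0,0,0,0,-10.3],[0,0,0,0,0,-10.3]], gripper=-1, force=40)

```text
time: 1.35
tcp_pos: [0.1963, -0.4595, 0.2418]
tcp_rot: [-2.983, -0.983, 0.0]
ft_force: [-0.6, -0.3, -0.3]
grip_width: 0.003
```

Emit:
play_rows(deltas=[[0,0,0,0,0,-10.3],[0,0,0,0,0,-10.3],[0,0,0,0,0,-10.3],[0,0,0,0,0,-10.3],[0,0,0,0,0,0],[0,0,0,0,0,0]])

```text
time: 2.1
tcp_pos: [0.1964, -0.4596, 0.242]
tcp_rot: [-2.455, -1.959, -0.0]
ft_force: [0.5, -0.3, -0.5]
grip_width: 0.001
```

```bash
python3 -c "
from h import *
rep([.43,.01,.17],77.6)"
```

```text
t 2.1 p [ 0.1964 -0.4596  0.242 ] F [ 0.5401 -0.2505 -0.4657] 
x [0.2217 0.9751 0.0005] z [-0.0002  0.0006 -1.    ] q [-1.167   0.2408  0.0046  1.3352  0.     -0.9435]
turn deg [-0.0205 -0.0287 -0.4064]
shift in goal axes [0.5088 0.1273 0.072 ]
shift tool [0.5097 0.1237 0.0722]
```

Emit:
play_rows(deltas=[[0.03,0.01,0,0,0,-0.4],[0.056,0.013,0,0,0,0],[0.056,0.013,0,0,0,0],[0.056,0.013,0,0,0,0],[0.056,0.013,0,0,0,0],[0.056,0.013,0,0,0,0],[0.056,0.013,0,0,0,0],[0.056,0.013,0,0,0,0],[0.056,0.013,0.03,0,0,0],[0.03,0.01,0.042,0,0,0]])

```text
time: 3.35
tcp_pos: [0.4271, 0.0108, 0.1719]
tcp_rot: [2.443, 1.971, 0.006]
ft_force: [0.7, -0.4, 0.1]
grip_width: 0.005
```

Emit:
play_rows(deltas=[[0,0,0,0,0,0],[0,0,0,0,0,0]])

```text
time: 3.6
tcp_pos: [0.4248, 0.0081, 0.1718]
tcp_rot: [2.447, 1.97, -0.001]
ft_force: [0.6, -0.6, 0.5]
grip_width: 0.001
```

```bash
python3 -c "
from h import *
rep([.43,.01,.047],77.6)
from workcell import eyes
import cv2
d=eyes.get_image('side'); cv2.imwrite('pics/side1.png',cv2.resize(d['img'][140:340,220:480,::-1],None,fx=3,fy=3))
d=eyes.get_image('wrist'); cv2.imwrite('pics/w1.png',d['img'][:,:,::-1])"
```

```text
t 3.6 p [0.4248 0.0081 0.1718] F [ 0.6048 -0.5807  0.4568] 
x [ 0.2131  0.977  -0.0004] z [-0.0002 -0.0004 -1.    ] q [ 0.0193  0.1408 -0.3103  1.1199 -0.0003  0.234 ]
turn deg [-0.0077  0.0223  0.0945]
shift in goal axes [0.003  0.0047 0.1248]
shift tool [0.003  0.0047 0.1248]
```

View pics/side1.png

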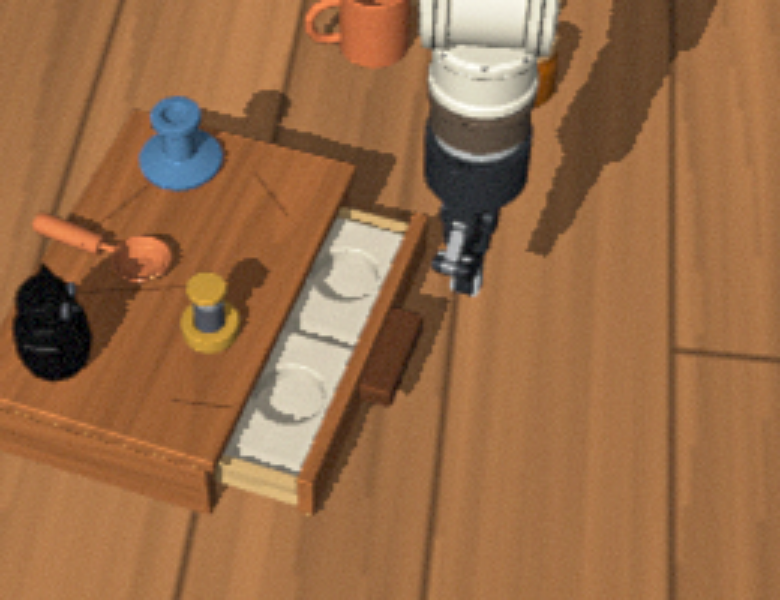

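View pics/w1.png

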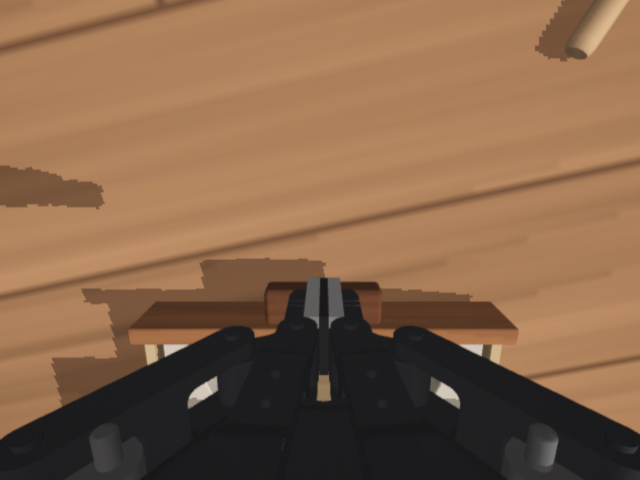

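Emit:
play_rows(deltas=[[0,0,0.03,0,0,0],[0,0,0.04,0,0,0],[0,0,0.035,0,0,0],[0,0,0.019,0,0,0],[0,0,0,0,0,0],[0,0.008,0,0,0,0],[0,0.008,0,0,0,0],[0,0.003,0,0,0,0],[0,0,0,0,0,0]])

```text
time: 4.82
tcp_pos: [0.444, 0.0042, 0.0477]
tcp_rot: [2.446, 1.971, 0.001]
ft_force: [0.2, 0.0, 0.3]
grip_width: -0.002
```

```bash
python3 -c "
from h import *
rep([.4675,.001,.045],77.6)
from workcell import eyes
import cv2
d=eyes.get_image('side'); cv2.imwrite('pics/side2.png',cv2.resize(d['img'][140:340,220:480,::-1],None,fx=3,fy=3))"
```

```text
t 4.825 p [0.444  0.0042 0.0477] F [0.1857 0.0218 0.3069] 
x [0.2126 0.9771 0.0002] z [ 0.0008  0.     -1.    ] q [ 0.0094  0.3241 -0.4457  0.8002  0.      0.2236]
turn deg [ 0.0429 -0.0103  0.1275]
shift in goal axes [0.0019 0.0236 0.0027]
shift tool [0.0019 0.0236 0.0027]
```

View pics/side2.png

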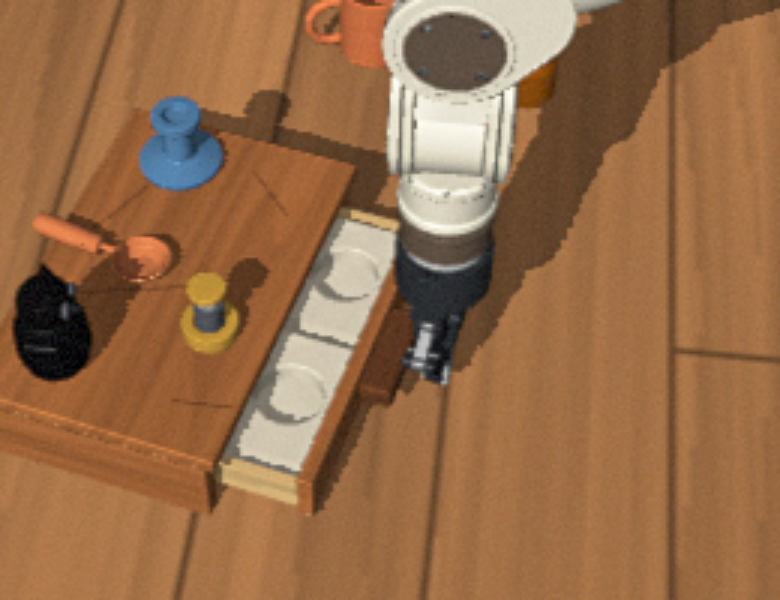

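Emit:
play_rows(deltas=[[0,0.003,0.0015,0,0,0],[0,0.003,0,0,0,0],[0,0.002,0,0,0,0],[0,0.002,0,0,0,0],[0,0.002,0,0,0,0],[0,0.002,0,0,0,0],[0,0.002,0,0,0,0],[0,0.002,0,0,0,0]])

```text
time: 5.88
tcp_pos: [0.4606, 0.0005, 0.0458]
tcp_rot: [-2.445, -1.971, 0.001]
ft_force: [-1.6, 0.7, 1.4]
grip_width: -0.001
```

Emit:
play_rows(deltas=[[0,0.003,0,0,0,0],[0,0.004,0,0,0,0],[0,0.004,0,0,0,0],[0,0.005,0,0,0,0],[0,0.005,0,0,0,0],[0,0.005,0,0,0,0],[0,0.004,0,0,0,0],[0,0.003,0,0,0,0],[0,0.002,0,0,0,0]])

```text
time: 7.0
tcp_pos: [0.4954, -0.0071, 0.0459]
tcp_rot: [2.446, 1.971, 0.0]
ft_force: [-1.7, -0.2, -0.6]
grip_width: 0.0
```

```bash
python3 -c "
from h import *
rep([.4675,.001,.045],77.6)
from workcell import eyes
import cv2
d=eyes.get_image('side'); cv2.imwrite('pics/side3.png',cv2.resize(d['img'][140:340,220:480,::-1],None,fx=3,fy=3))"
```

```text
t 7.0 p [ 0.4954 -0.0071  0.0459] F [-1.6658 -0.1957 -0.5678] 
x [ 0.2125  0.9772 -0.    ] z [ 0.0001 -0.     -1.    ] q [-0.0143  0.4105 -0.3133  0.8468 -0.      0.1998]
turn deg [0.0068 0.0002 0.133 ]
shift in goal axes [ 0.0019 -0.029   0.0009]
shift tool [ 0.002  -0.029   0.0009]
```

View pics/side3.png

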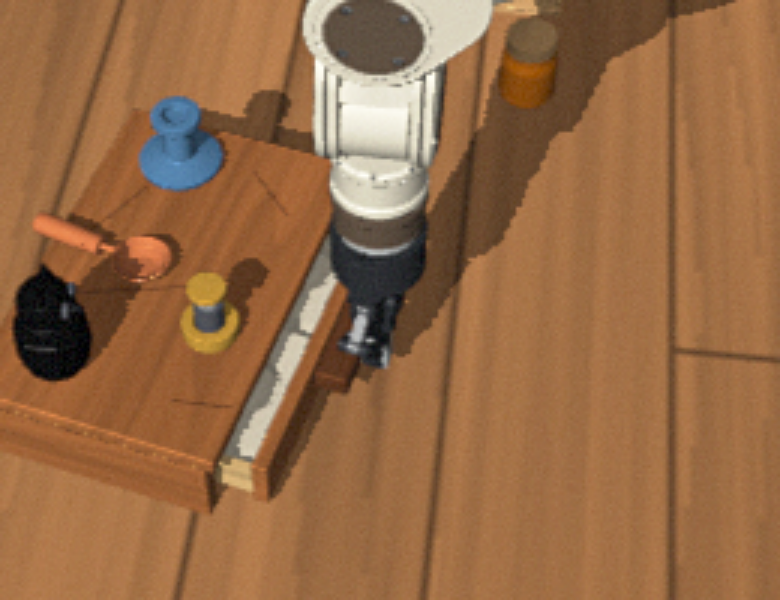

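Emit:
play_rows(deltas=[[0,0.0025,0,0,0,0],[0,0.0025,0,0,0,0],[0,0.0025,0,0,0,0],[0,0.0025,0,0,0,0],[0,0.002,0,0,0,0],[0,0.002,0,0,0,0]])

```text
time: 7.8
tcp_pos: [0.5091, -0.01, 0.046]
tcp_rot: [2.446, 1.971, 0.0]
ft_force: [-0.9, 0.7, 0.7]
grip_width: 0.002
```

```bash
python3 -c "
from h import *
rep([.4675,.001,.045],77.6)
from workcell import eyes
import cv2
d=eyes.get_image('side'); cv2.imwrite('pics/side4.png',cv2.resize(d['img'][200:320,260:380,::-1],None,fx=5,fy=5))"
```

```text
t 7.8 p [ 0.5091 -0.01    0.046 ] F [-0.9497  0.7068  0.7228] 
x [0.2124 0.9772 0.0001] z [ 0.0002  0.     -1.    ] q [-0.0197  0.4325 -0.2762  0.8618  0.      0.1944]
turn deg [ 0.0131 -0.0036  0.1354]
shift in goal axes [ 0.0018 -0.043   0.001 ]
shift tool [ 0.0019 -0.043   0.001 ]
```

View pics/side4.png

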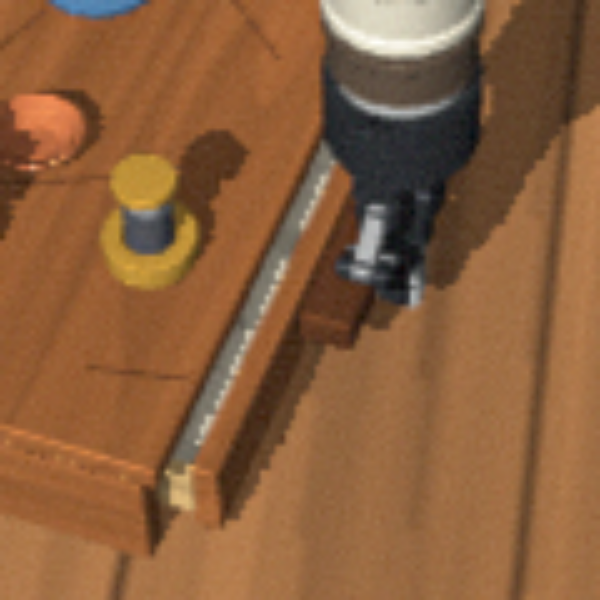

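Emit:
play_rows(deltas=[[0,0.0015,0,0,0,0],[0,0.001,0,0,0,0],[0,0.001,0,0,0,0],[0,0.001,0,0,0,0]])

```text
time: 8.35
tcp_pos: [0.5133, -0.0109, 0.0459]
tcp_rot: [-2.446, -1.971, 0.0]
ft_force: [-0.9, 0.9, 0.0]
grip_width: -0.0
```

Emit:
play_rows(deltas=[[0,0.001,0,0,0,0],[0,0.001,0,0,0,0],[0,0.001,0,0,0,0]])

```text
time: 8.72
tcp_pos: [0.5163, -0.0116, 0.0459]
tcp_rot: [2.446, 1.971, 0.0]
ft_force: [-0.5, 0.7, 1.1]
grip_width: 0.0
```

Emit:
play_rows(deltas=[[0,0.001,0,0,0,0],[0,0.001,0,0,0,0]])

```text
time: 8.98
tcp_pos: [0.5182, -0.012, 0.0459]
tcp_rot: [2.446, 1.971, 0.0]
ft_force: [-0.8, 0.2, 1.2]
grip_width: -0.002
```

Emit:
play_rows(deltas=[[0,0.001,0,0,0,0],[0,0.001,0,0,0,0]])

```text
time: 9.22
tcp_pos: [0.5202, -0.0125, 0.0459]
tcp_rot: [2.446, 1.971, -0.0]
ft_force: [-1.2, -0.1, 1.1]
grip_width: -0.003
```

```bash
python3 -c "
from h import *
rep([.4675,.001,.045],77.6)
from workcell import eyes
import cv2
d=eyes.get_image('side'); cv2.imwrite('pics/side5.png',cv2.resize(d['img'][200:320,260:380,::-1],None,fx=5,fy=5))"
```

```text
t 9.225 p [ 0.5202 -0.0125  0.0459] F [-1.1566 -0.1432  1.0656] 
x [ 0.2125  0.9772 -0.    ] z [-0. -0. -1.] q [-0.0239  0.4508 -0.2456  0.8744 -0.      0.1901]
turn deg [-0.0005  0.001   0.1335]
shift in goal axes [ 0.0018 -0.0543  0.0009]
shift tool [ 0.002  -0.0543  0.0009]
```

View pics/side5.png

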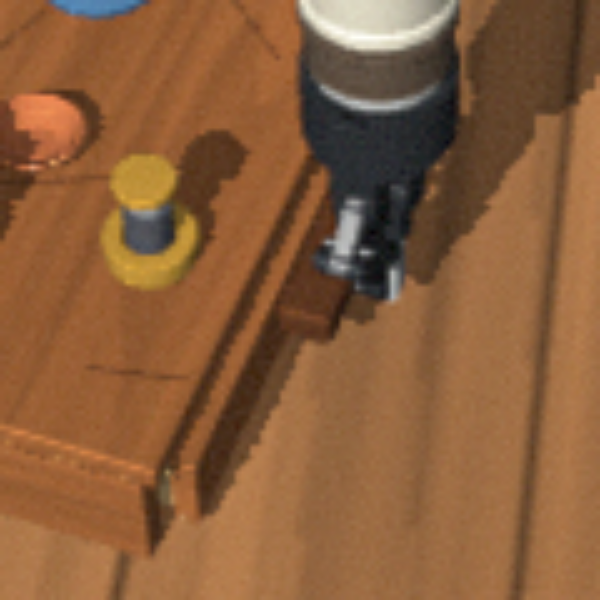

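Emit:
play_rows(deltas=[[0,0.001,0,0,0,0],[0,0.0005,0,0,0,0]])

```text
time: 9.52
tcp_pos: [0.5209, -0.0126, 0.0458]
tcp_rot: [-2.445, -1.971, 0.001]
ft_force: [-3.4, 0.1, 2.7]
grip_width: 0.002
```

Emit:
play_rows(deltas=[[0,0.001,0,0,0,0],[0,0.0005,0,0,0,0]])

```text
time: 9.78
tcp_pos: [0.5215, -0.0128, 0.0457]
tcp_rot: [-2.444, -1.97, 0.003]
ft_force: [-5.9, 2.1, 4.5]
grip_width: 0.0
```

Emit:
play_rows(deltas=[[0,0.001,0,0,0,0],[0,0.0005,0,0,0,0]])

```text
time: 10.02
tcp_pos: [0.5218, -0.0129, 0.0455]
tcp_rot: [-2.442, -1.969, 0.005]
ft_force: [-8.5, 2.9, 5.9]
grip_width: 0.0
```

Emit:
play_rows(deltas=[[0,0.001,0,0,0,0],[0,0.0005,0,0,0,0]])

```text
time: 10.28
tcp_pos: [0.5225, -0.013, 0.0454]
tcp_rot: [-2.441, -1.969, 0.007]
ft_force: [-9.8, 2.6, 7.4]
grip_width: 0.001
```

Emit:
play_rows(deltas=[[0,0.0005,0,0,0,0],[0,0.0005,0,0,0,0]])

```text
time: 10.52
tcp_pos: [0.5245, -0.0135, 0.0454]
tcp_rot: [-2.443, -1.97, 0.005]
ft_force: [-5.9, 2.4, 3.3]
grip_width: -0.001
```

Emit:
play_rows(deltas=[[0,0.0005,0,0,0,0],[0,0.0005,0,0,0,0]])

```text
time: 10.78
tcp_pos: [0.5277, -0.0142, 0.0455]
tcp_rot: [-2.446, -1.971, 0.001]
ft_force: [-0.1, 0.7, -0.5]
grip_width: -0.003
```

Emit:
play_rows(deltas=[[0,0.0005,0,0,0,0],[0,0.0005,0,0,0,0]])

```text
time: 11.02
tcp_pos: [0.5302, -0.0145, 0.0463]
tcp_rot: [2.445, 1.97, 0.003]
ft_force: [0.2, 0.3, -0.8]
grip_width: 0.001
```

Emit:
play_rows(deltas=[[0,0.0005,0,0,0,0],[0,0.0005,0,0,0,0],[0,0,0,0,0,0]])

```text
time: 11.4
tcp_pos: [0.53, -0.0146, 0.0459]
tcp_rot: [2.446, 1.971, 0.0]
ft_force: [-0.4, -1.2, 0.4]
grip_width: 0.005
```

Emit:
play_rows(deltas=[[0,0.0005,0,0,0,0],[0,0.0005,0,0,0,0],[0,0,0,0,0,0]])

```text
time: 11.78
tcp_pos: [0.5305, -0.0147, 0.0458]
tcp_rot: [-2.445, -1.971, 0.001]
ft_force: [-1.2, 0.9, 1.1]
grip_width: 0.003
```

Emit:
play_rows(deltas=[[0,0.0005,0,0,0,0],[0,0.0005,0,0,0,0],[0,0,0,0,0,0]])

```text
time: 12.15
tcp_pos: [0.5305, -0.0147, 0.0457]
tcp_rot: [-2.444, -1.97, 0.003]
ft_force: [-5.4, 0.8, 3.1]
grip_width: -0.002
```

Emit:
play_rows(deltas=[[0,-0.004,0,0,0,0],[0,-0.02,0,0,0,0],[0,-0.02,-0.01,0,0,0],[0,0,-0.04,0,0,0],[0,0,-0.05,0,0,0],[0,0,-0.034,0,0,0],[0,0,0,0,0,0],[0,0,0,0,0,0]])

```text
time: 13.15
tcp_pos: [0.4888, -0.0057, 0.1793]
tcp_rot: [2.446, 1.971, -0.0]
ft_force: [-1.2, 0.7, -0.2]
grip_width: -0.002
```

```bash
python3 -c "
from h import *
rep([.629,.0135,.18],77.6)
from workcell import eyes
import cv2
d=eyes.get_image('side'); cv2.imwrite('pics/side6.png',cv2.resize(d['img'][160:320,200:380,::-1],None,fx=3.7,fy=3.7))
d=eyes.get_image('scene'); cv2.imwrite('pics/scene6.png',cv2.resize(d['img'][190:400,170:400,::-1],None,fx=2.85,fy=2.85))"
```

```text
t 13.15 p [ 0.4888 -0.0057  0.1793] F [-1.1911  0.7437 -0.2486] 
x [ 0.2124  0.9772 -0.0002] z [ 0.0001 -0.0002 -1.    ] q [-0.0115  0.2562 -0.1428  1.1718 -0.0002  0.2025]
turn deg [0.0084 0.0089 0.1351]
shift in goal axes [ 0.0489  0.1328 -0.0007]
shift tool [ 0.0485  0.133  -0.0006]
```

View pics/side6.png

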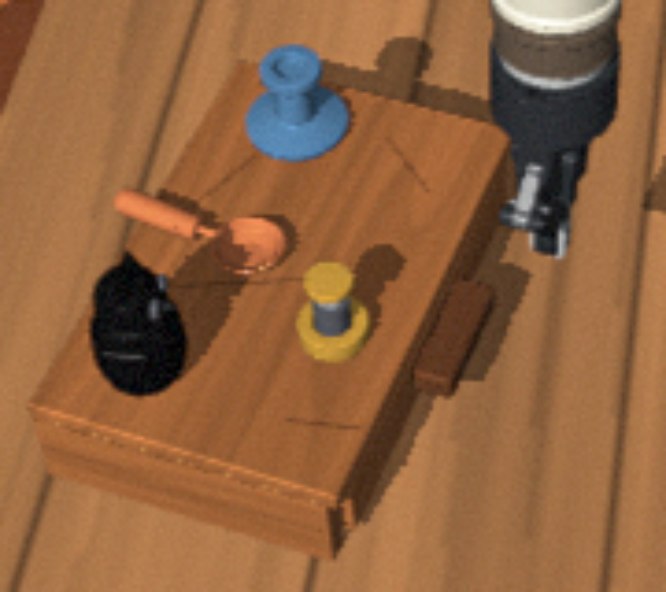

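View pics/scene6.png

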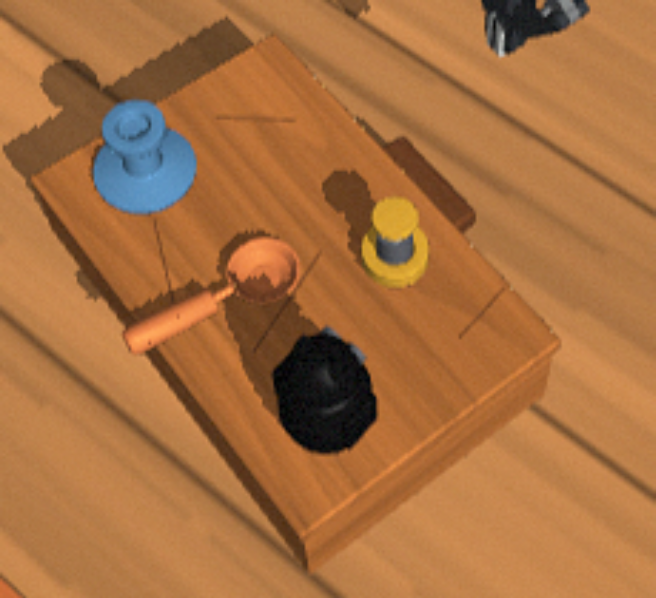

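Emit:
play_rows(deltas=[[0.008,0.02,0,0,0,0],[0.011,0.03,0,0,0,0],[0.011,0.03,0,0,0,0],[0.011,0.03,0,0,0,0],[0.0075,0.022,0,0,0,0],[0,0,0.012,0,0,0],[0,0,0.01,0,0,0],[0,0,0,0,0,0]])

```text
time: 14.25
tcp_pos: [0.626, 0.0135, 0.1558]
tcp_rot: [-2.444, -1.969, 0.006]
ft_force: [-0.6, -0.6, 0.8]
grip_width: 0.003
```

```bash
python3 -c "
from h import *
rep([.629,.0135,.157],77.6)
from workcell import eyes
import cv2
d=eyes.get_image('side'); cv2.imwrite('pics/side7.png',cv2.resize(d['img'][160:320,200:380,::-1],None,fx=3.7,fy=3.7))
d=eyes.get_image('scene'); cv2.imwrite('pics/scene7.png',cv2.resize(d['img'][190:400,170:400,::-1],None,fx=2.85,fy=2.85))"
```

```text
t 14.25 p [0.626  0.0135 0.1558] F [-0.6286 -0.6029  0.7709] 
x [ 0.2126  0.9771 -0.0011] z [-0.0047 -0.0001 -1.    ] q [ 0.0216  0.5397  0.2233  1.259  -0.      0.2359]
turn deg [-0.2607  0.0644  0.1263]
shift in goal axes [ 0.0006  0.003  -0.0012]
shift tool [ 0.0006  0.003  -0.0012]
```

View pics/side7.png

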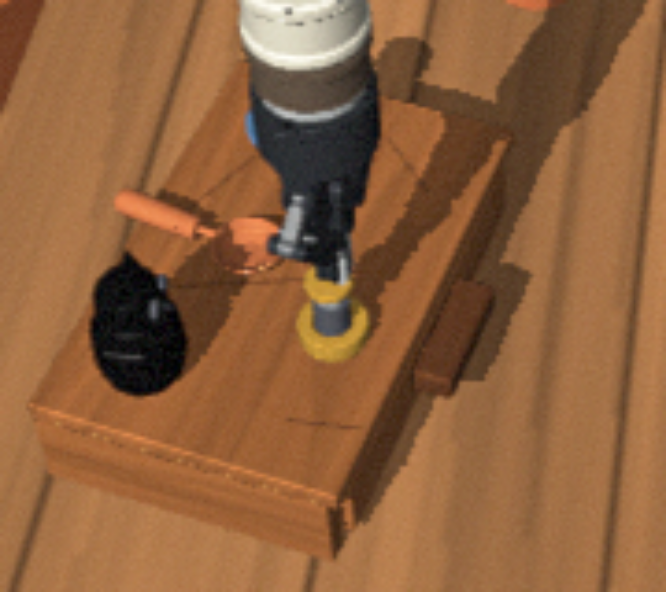

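View pics/scene7.png

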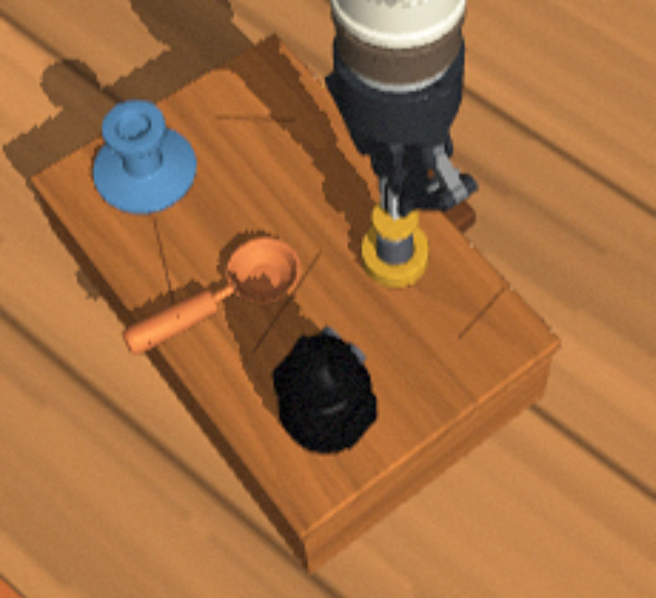

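Emit:
play_rows(deltas=[[0.0005,0.002,0.001,0,0,0],[0,0,0.001,0,0,0],[0,0,0.001,0,0,0],[0,0,0.001,0,0,0],[0,0,0.001,0,0,0]])

```text
time: 14.98
tcp_pos: [0.6302, 0.0138, 0.1528]
tcp_rot: [-2.446, -1.971, 0.0]
ft_force: [0.1, -0.4, 0.1]
grip_width: -0.004
```

Emit:
play_rows(deltas=[[0,0,0.001,0,0,0],[0,0,0.001,0,0,0]])

```text
time: 15.22
tcp_pos: [0.6302, 0.0138, 0.1508]
tcp_rot: [-2.446, -1.971, 0.0]
ft_force: [0.5, -1.1, -0.3]
grip_width: -0.0
```

Emit:
play_rows(deltas=[[0,0,0.001,0,0,0],[0,0,0.001,0,0,0]])

```text
time: 15.48
tcp_pos: [0.6302, 0.0138, 0.149]
tcp_rot: [2.446, 1.971, 0.0]
ft_force: [-0.6, 0.3, 2.0]
grip_width: 0.001
```

Emit:
play_rows(deltas=[[0,0,0.0005,0,0,0],[0,0,0.0005,0,0,0]])

```text
time: 15.72
tcp_pos: [0.6302, 0.0138, 0.1486]
tcp_rot: [2.446, 1.971, 0.001]
ft_force: [-2.5, -0.1, 4.5]
grip_width: -0.003
```

Emit:
play_rows(deltas=[[0,0,0.0005,0,0,0],[0,0,0.0005,0,0,0]])

```text
time: 15.98
tcp_pos: [0.6302, 0.0138, 0.1482]
tcp_rot: [2.446, 1.971, 0.001]
ft_force: [-2.6, 0.4, 8.1]
grip_width: -0.002
```

Emit:
play_rows(deltas=[[0,0,0.0005,0,0,0],[0,0,0.0005,0,0,0]])

```text
time: 16.23
tcp_pos: [0.6302, 0.0138, 0.1478]
tcp_rot: [2.445, 1.971, 0.002]
ft_force: [-5.0, 0.2, 11.1]
grip_width: -0.001
```

Emit:
play_rows(deltas=[[0,-0.0005,0.0003,0,0,0],[0,-0.0005,0.0003,0,0,0]])

```text
time: 16.48
tcp_pos: [0.6301, 0.0138, 0.1477]
tcp_rot: [2.444, 1.97, 0.004]
ft_force: [-2.1, -0.8, 10.5]
grip_width: -0.001
```

Emit:
play_rows(deltas=[[0,0,0.0005,0,0,0],[0,0,0.0004,0,0,0]])

```text
time: 16.73
tcp_pos: [0.6301, 0.0138, 0.1474]
tcp_rot: [2.444, 1.97, 0.005]
ft_force: [-3.9, 0.1, 12.9]
grip_width: -0.001
```

Emit:
play_rows(deltas=[[0,-0.0003,0.0003,0,0,0],[0,-0.0002,0.0003,0,0,0]])

```text
time: 16.98
tcp_pos: [0.6301, 0.0138, 0.1472]
tcp_rot: [2.443, 1.969, 0.006]
ft_force: [-2.7, -0.7, 14.1]
grip_width: -0.002
```

```bash
python3 -c "
from h import *
rep([.629,.0135,.157],77.6)
from workcell import env; print([env.state()['ft_force'] for _ in range(3)],env.state()['ft_torque'])"
```

```text
t 16.975 p [0.6301 0.0138 0.1472] F [-2.7015 -0.7329 14.1019] 
x [0.2126 0.9771 0.0007] z [ 0.0053 -0.0005 -1.    ] q [ 0.0222  0.5455  0.2101  1.2301 -0.0006  0.2365]
turn deg [ 0.3012 -0.0384  0.1238]
shift in goal axes [-0.0006 -0.001  -0.0098]
shift tool [-0.0005 -0.001  -0.0098]
[array([-2.7015, -0.7329, 14.1019]), array([-2.7015, -0.7329, 14.1019]), array([-2.7015, -0.7329, 14.1019])] [-0.1637  0.7156  0.0132]
```

```bash
python3 -c "
from workcell import eyes
import cv2,numpy as np
a=eyes.get_image('side')['img'][210:270,260:330,::-1]
b=eyes.get_image('scene')['img'][230:300,270:340,::-1]
r=lambda a:cv2.resize(a,(390,390),interpolation=cv2.INTER_CUBIC)
cv2.imwrite('pics/z8.png',np.hstack([r(a),r(b)]))
from h import *; rep([.629,.0135,.157])"
```

```text
t 17.075 p [0.6301 0.0138 0.1472] F [-3.5779 -1.3349 12.7724] 
x [0.2127 0.9771 0.0007] z [ 0.0053 -0.0005 -1.    ] q [ 0.0222  0.5455  0.21    1.23   -0.0006  0.2365]
shift tool [-0.0005 -0.001  -0.0098]
```

View pics/z8.png

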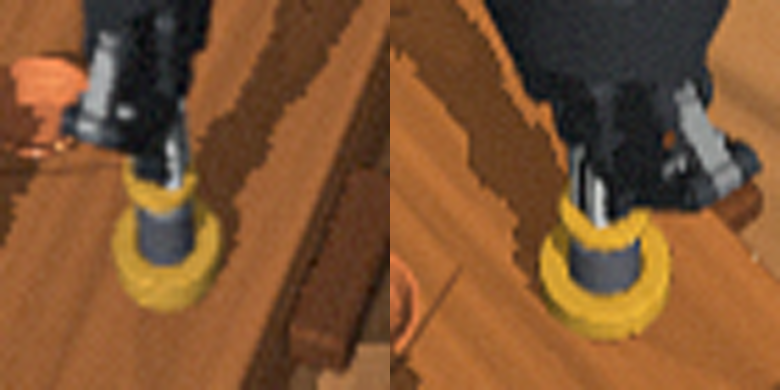

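Emit:
play_rows(deltas=[[0,-0.0002,0.0003,0,0,0],[0,-0.0002,0.0002,0,0,0],[0,0,0,0,0,0]])

```text
time: 17.45
tcp_pos: [0.6301, 0.0138, 0.1471]
tcp_rot: [2.443, 1.968, 0.007]
ft_force: [-3.3, -0.4, 13.8]
grip_width: 0.0
```

Emit:
play_rows(deltas=[[0,0,0.0003,0,0,0],[0,0,0.0002,0,0,0],[0,0,0,0,0,0]])

```text
time: 17.82
tcp_pos: [0.6301, 0.0139, 0.1451]
tcp_rot: [2.443, 1.969, 0.006]
ft_force: [0.2, -0.4, 6.3]
grip_width: 0.001
```

Emit:
play_rows(deltas=[[0,0,0.0003,0,0,0],[0,0,0.0003,0,0,0]])

```text
time: 18.08
tcp_pos: [0.6296, 0.014, 0.1431]
tcp_rot: [2.445, 1.97, 0.004]
ft_force: [0.9, 0.7, 1.1]
grip_width: -0.001
```

Emit:
play_rows(deltas=[[0,0,0.0003,0,0,0],[0,0,0.0003,0,0,0]])

```text
time: 18.32
tcp_pos: [0.628, 0.0143, 0.1414]
tcp_rot: [-2.445, -1.971, 0.001]
ft_force: [-1.1, -1.2, 4.2]
grip_width: -0.001
```

Emit:
play_rows(deltas=[[0,0,0.0003,0,0,0],[0,0,0.0003,0,0,0]])

```text
time: 18.58
tcp_pos: [0.628, 0.0143, 0.1414]
tcp_rot: [-2.446, -1.971, 0.0]
ft_force: [-1.9, 0.5, 5.8]
grip_width: 0.001
```

Emit:
play_rows(deltas=[[0,0,0.0005,0,0,0],[0,0,0.0003,0,0,0],[0,0,0,0,0,0]])

```text
time: 18.95
tcp_pos: [0.628, 0.0143, 0.1414]
tcp_rot: [2.446, 1.971, 0.0]
ft_force: [-2.5, -0.5, 8.8]
grip_width: 0.0
```

Emit:
play_rows(deltas=[[0,0,-0.003,0,0,0],[0,0,-0.01,0,0,0],[0,0,-0.03,0,0,0],[0,0,-0.03,0,0,0],[0,-0.04,0,0,0,0],[0,-0.05,0,0,0,0],[0,-0.04,0,0,0,0],[0,0,0,0,0,0],[0,0,0,0,0,0]])

```text
time: 20.08
tcp_pos: [0.5022, 0.0419, 0.2138]
tcp_rot: [2.445, 1.971, 0.002]
ft_force: [0.5, -0.3, 0.4]
grip_width: 0.002
```

```bash
python3 -c "
from h import *
rep([.629,.0135,.157],77.6)
from workcell import eyes
import cv2
d=eyes.get_image('side'); cv2.imwrite('pics/side9.png',cv2.resize(d['img'][160:320,200:380,::-1],None,fx=3.7,fy=3.7,interpolation=2))
d=eyes.get_image('scene'); cv2.imwrite('pics/scene9.png',cv2.resize(d['img'][190:400,170:400,::-1],None,fx=2.85,fy=2.85,interpolation=2))"
```

```text
t 20.075 p [0.5022 0.0419 0.2138] F [ 0.5147 -0.3445  0.3806] 
x [0.2124 0.9772 0.0004] z [ 0.0019  0.     -1.    ] q [ 0.0832  0.2612 -0.0429  1.2648 -0.0001  0.2972]
turn deg [ 0.1031 -0.0252  0.1392]
shift in goal axes [-0.0005  0.1299  0.0568]
shift tool [-0.0008  0.1298  0.057 ]
```

View pics/side9.png

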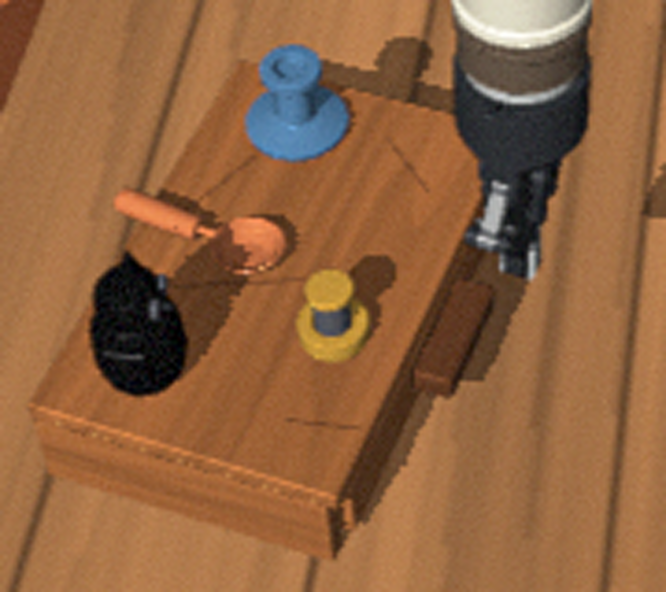

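View pics/scene9.png

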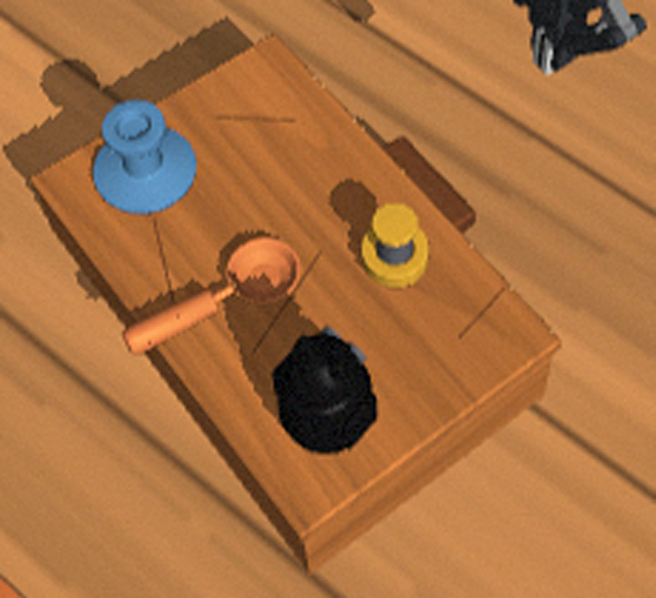

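The plunger head sits lower than before: at (396,224) instead of (395,217) in the scene crop, with its shadow shifted to match. The drawer is still flush and nothing else has moved.

```bash
python3 -c "
from h import *
print(tri((396,224),(330,290)))
from workcell import ticket; print(ticket.sign_off())"
```

```text
(array([0.62972093, 0.01477548, 0.12848865]), array([0.62931251, 0.01411334, 0.12892574]))
the job is handed in; nothing more can be done
None
```

The drawer is fully home, the lock plunger is down and staying down, and I handed the job in at about 20 s of the 72 s. The sign-off gives no verdict.

- **Drawer:** I pushed the pull with the shut fingers. The catch peaked at about 12.5 N in total (9.8 N along x), then snapped over and drew the drawer in. A light push then met a firm stop about 8 mm past the catch peak. The pictures show the drawer front flush with the chest.
- **Plunger:** I felt the head at about 138 mm above the table and pressed in steps of 1 mm or less. The highest force I read was about 14 N. It then snapped to a hard stop after about 8 mm of travel.
- **Last checks:** With the arm clear, the two camera views put the head at about 129 mm, down from about 136 mm and so about 7 mm lower. That agrees with the touch reading to within the camera error. The owl, candleholder and spoon look unmoved in the last pictures. I did not look again at the things on the table, but the arm never came near them.
- **Disagreement:** The plunger's peak of about 14 N was higher than the stated 11 N or so, though under the 20 N limit. I put it down to sensor noise and sideways rubbing.

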